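Wedge the rocking cold slab

TASK

The marble slab has to stand firm and level before gelatine is poured on it, but the rubber foot under its right-hand corner is squashed short and the slab rocks when that corner is pressed. Push the wooden wedge, thin end first, along the bench under the short foot until the foot sits snugly on it and the slab no longer rocks, without lifting the wedge, shoving the slab along or disturbing the bottle, beaker and pot. Finish while still pressing down firmly with your fingertips on top of the slab at that corner, as the proof that it does not give.

Things in the scene. Friction and masses are not known exactly. Their poses are not given: they have to be found in the camera images.
- slab: white marble slab 180 (x) x 200 (y) x 22 mm, 2.2 kg, loose on four black rubber feet, 20 mm high, 16 mm across at the bottom (top 42 mm above bench). Origin: bench level under its middle. Feet at x +-70, y +-80 mm; that at x +70, y -80 (right-hand corner) ends 4 to 8 mm above the bench (differs each time). At first it lies level on the other three; 2 to 3.5 N down on the short corner tips it.
- short_corner (a point): point on the slab's top face exactly above the short foot, 42 mm above the bench while the slab is level. Press here; a firm press is about 10 N. Pressed so, it sinks under 1 mm if the wedge is snug, and by the remaining gap if not
- wedge: hardwood wedge lying flat, 90 mm long (y), 40 wide (x), 1.5 thick at the thin end (+y) rising evenly to 16 at the thick end (-y), 60 g. Origin: middle of underside. It lies right of the slab, thin end pointing at the short foot, its tip 10 to 30 mm away. It slides at under 1 N; when the foot bears on it resistance rises: 3 to 5 N makes it snug, over about 10 N shoves the slab along.
- wedge_thin_end (a point): middle of the thin end's lower edge
- wedge_thick_end (a point): middle of the upright face at the thick end (40 mm wide, 16 mm high), 8 mm above the bench; push here, square on its middle and with a broad contact, or the wedge turns aside
- gelatine_bottle: bystander: small brown bottle with black cap, 40 mm across, 88 mm high; origin at its underside
- beaker: bystander: clear 100 ml beaker, 53 mm across, 67 mm high; origin at its underside
- pigment_pot: bystander: clear pot with black screw lid, 56 mm across, 52 mm high; origin at its underside

How it is judged:
By the outcome, as a careful person would: the job done as asked, in the order asked, and still so for the second after the job is handed in, while the arm keeps its last pose, push and grip.
It also fails if it takes over 48 s, if anything falls off the work surface, if the arm or the gripper's body presses on something with over 40 N, if the wrist force passes 120 N, or if a joint passes its speed limit or range.

ROBOT

A 7-joint arm with a two-finger parallel gripper is mounted at the origin on a cart in front of the work surface, level with it; the furniture and walls round the work are solid. World frame = base frame: x ahead of the robot, y to its left, z up, the work surface at z = 0. Lengths are in m, angles in rad, forces in N, time in s.
With the tool pointing down it reaches from about 0.4 to 0.925 m from the base axis. Payload 4.1 kg.
Tool frame: the origin (TCP) lies midway between the tips of the shut fingers; the grasp point (between the pads) lies 19 mm behind it; z points along the fingers, x is the direction in which the jaws open and shut, and the axes are right-handed (so a half turn about z gives the same grasp; the last joint's range is limited). The gripper opens to 85 mm and grips with 20 to 120 N. Pads are 22 mm wide; open, the fingers measure 114 mm over their backs; the gripper's body (76 mm by 85 mm) begins 54 mm behind the grasp point. The pads swing forward as they close: fully open they stand 13 mm farther back than shut.
Start: joints at [-1.261, 0.398, 0.045, 1.537, -0.019, 1.207, -0.051], TCP at [0.258, 0.596, 0.231] pointing down, gripper open.
Joint ranges: [-2.82, 2.82], [-0.49, 2.23], [-1.37, 1.46], [0, 2.46], [-1.36, 4.5], [0.23, 2], [-2.94, 2.94]. Speed limits (rad/s): [2.57, 2.57, 3.14, 3.14, 3.14, 3.14, 3.14].

INTERFACE

Orientations are given as a rotation vector (axis times angle).
In Python, from rig import arm gives the robot as it stands.
- The arm moves only by the tool apply_moves, never from a script. Its argument "increments" is one flat list of numbers, 7 for each row, row after row: the turn, a rotation vector about the world's x, y, z in degrees, then the shift along the world's x, y, z in m, then the gripper command: -1 is fully open, 1 is shut, values between are in proportion. A call has 1 to 5 rows; each row is the pose to reach, as a shift and turn from the pose commanded when the call began; what a row does not reach only later rows make up. A row lasts 1/8 s, in which the tool goes at most 62.5 mm and 10.7 degrees, less where a joint would pass 70% of its speed; a pose out of reach is approached as far as the arm can. A call with a gripper value outside its range is refused whole. The fingers move at their own pace and stop on an object; "squeeze" is the grip in N (left out, the last holds). Time passes only in rows, so rows that repeat a pose let the fingers close. It gives the time, the measured TCP pose, the force and the opening at its end, in the units of the state.
- arm.read_state(): the state, without advancing time (a new reading comes with each control period).
- arm.capture(name): name is "scene" or "top"; returns the picture (400x640x3 uint8, red, green, blue); there is no depth.
- arm.calibration(name): a dict with "camera_matrix" (3x3 intrinsics, pixels), "k1" (the pictures are not rectified: a ray, as slopes to the right and down, at radius r is drawn at 1 + k1 r^2 times it, then the intrinsics apply), "pose" (4x4, takes a point from camera to world coordinates). Camera axes: x right, y up, looking along -z (the intrinsics and any distortion apply to the point x, -y, -z); pixel columns grow to the right and rows downward; lengths in m; the calibration is good to about 2 mm. A picture is of the moment at which its call begins. calibration takes no time and is no camera call.
- arm.hand_in(): hands the job in, once; it reports no verdict.
The state is a dict: "clock": time; "joints": joint angles; "joint_velocities": joint speeds; "joint_torque": joint torques, N m; "ee_pos": TCP position; "ee_rot": TCP orientation; "wrist_force": force on the tool from outside, world axes, zero at the start; "ft_torque": the same for the moment, N m; "gripper_width": finger opening in m.
Only numpy, scipy, OpenCV 4.12 (cv2) and the standard library are available. Lean on these libraries where they do the work, as an engineer would, in place of code of your own. Each camera call takes 0.05 s, during which the arm holds its last target.

## Working session

There is one attempt and no reset: what is moved stays moved. The work goes in short steps, Python scripts to look and compute and a tool call to move; the robot and the scene stay as the last step left them, time stands still between calls to the robot, and variables do not carry over. Pictures are saved under pics/ and viewed, and the job is handed in when it is done.

Besides the shell and the picture viewer there is one more tool, called after "Call:" as name(argument=value, ...) on one line, values as JSON. apply_moves: Moves the arm, as the interface text tells. Its arguments: {"type":"object","properties":{"increments":{"type":"array","items":{"type":"number"}},"squeeze":{"type":"number"}},"required":["increments"]}

```bash
mkdir -p pics; ls; python3 - <<'E'
from rig import arm
import cv2
s=arm.read_state()
for k in s: print(k,s[k])
for n in("scene","top"):
    cv2.imwrite(f"pics/{n}0.png",arm.capture(n)[:,:,::-1]); c=arm.calibration(n); print(n,c)
E
```

```text
pics
clock 0.0
joints [-1.26098478  0.39920032  0.04501862  1.53790886 -0.01864872  1.20689972
 -0.05072397]
joint_velocities [ 0.00014988 -0.00030956  0.00080767 -0.00041137 -0.00039025  0.00172601
  0.00218468]
joint_torque [-9.83540704e-04 -4.75130045e+01  1.36429723e+00 -2.54224044e+01
  1.15404680e-02  9.63721541e-03 -2.42031325e-05]
ee_pos [0.25811693 0.59584567 0.23024497]
ee_rot [ 2.62497299e+00  1.72375043e+00 -2.45449378e-03]
wrist_force [ 0.26914856  0.53360552 -0.20231798]
ft_torque [-0.02586235 -0.04041698  0.04481077]
gripper_width 0.08508010055287064
scene {'camera_matrix': array([[387.48080244,   0.        , 319.9176676 ],
       [  0.        , 387.48080244, 199.82298026],
       [  0.        ,   0.        ,   1.        ]]), 'k1': -0.08759665543374558, 'pose': array([[ 0.70864832,  0.46299726, -0.53240125,  0.03978189],
       [-0.70530887,  0.48506162, -0.51696676, -0.63705344],
       [ 0.01889322,  0.74185495,  0.67029417,  0.62582491],
       [ 0.        ,  0.        ,  0.        ,  1.        ]])}
top {'camera_matrix': array([[385.25912254,   0.        , 319.04009583],
       [  0.        , 385.25912254, 189.50800474],
       [  0.        ,   0.        ,   1.        ]]), 'k1': 0.01939396004535239, 'pose': array([[-0.00970143,  0.99438778, -0.10535096,  0.41695567],
       [-0.99920773, -0.00557355,  0.03940615, -0.19425733],
       [ 0.03859781,  0.10564979,  0.99365403,  0.90618486],
       [ 0.        ,  0.        ,  0.        ,  1.        ]])}
```

View pics/scene0.png

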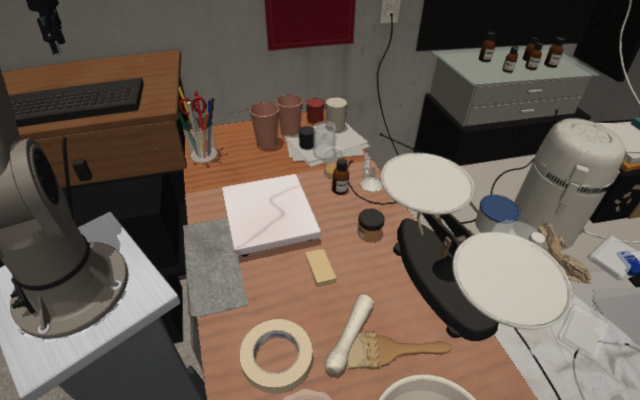

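View pics/top0.png

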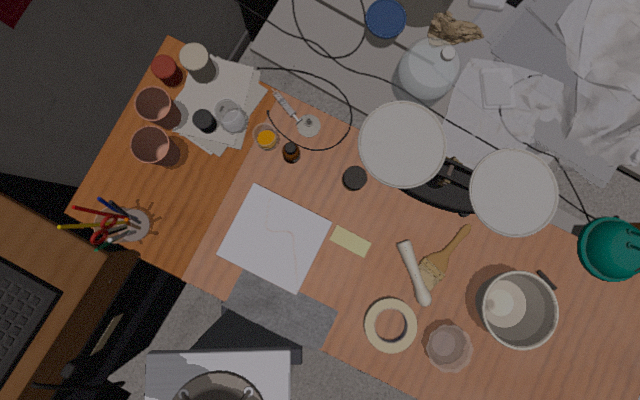

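Scene and top pictures show the slab (top view corners ≈(254,184), (330,221), (298,292), (219,258)), the wedge right of it at ≈(351,241), the pot at (354,178), the bottle at (290,152) and the beaker at (265,137). Next I'll measure contours in both views.

```bash
cat > h.py <<'E'
import numpy as np, cv2
from rig import arm
def ray(n,uv):
    c=arm.calibration(n);K=c["camera_matrix"];k1=c["k1"];P=c["pose"]
    d=np.array([(uv[0]-K[0,2])/K[0,0],(uv[1]-K[1,2])/K[1,1]]);u=d.copy()
    for _ in range(20): u=d/(1+k1*(u@u))
    return P[:3,3],P[:3,:3]@np.array([u[0],-u[1],-1])
def onz(n,uv,z):
    o,d=ray(n,uv); return (o+d*(z-o[2])/d[2])
def proj(n,p):
    c=arm.calibration(n);K=c["camera_matrix"];P=c["pose"]
    q=P[:3,:3].T@(np.array(p)-P[:3,3]);u=np.array([q[0]/-q[2],q[1]/q[2]]);u=u*(1+c["k1"]*(u@u))
    return K[0,0]*u[0]+K[0,2],K[1,1]*u[1]+K[1,2]
E
python3 - <<'E'
from h import *
for n,ws,ww in (("top",(274,238),(351,241)),("scene",(250,210),(320,262))):
    im=cv2.imread(f"pics/{n}0.png"); hsv=cv2.cvtColor(im,cv2.COLOR_BGR2HSV)
    print(n,'slab hsv',hsv[ws[1],ws[0]],'wedge',hsv[ww[1],ww[0]])
    sub=im[140:300,200:400] if n=="top" else im[150:300,180:400]
    cv2.imwrite(f"pics/z_{n}.png",cv2.resize(sub,None,fx=3.6,fy=3.6,interpolation=cv2.INTER_CUBIC))
E
```

```text
top slab hsv [145  10 159] wedge [ 25  62 157]
scene slab hsv [ 12  21 221] wedge [ 19  91 198]
```

View pics/z_top.png

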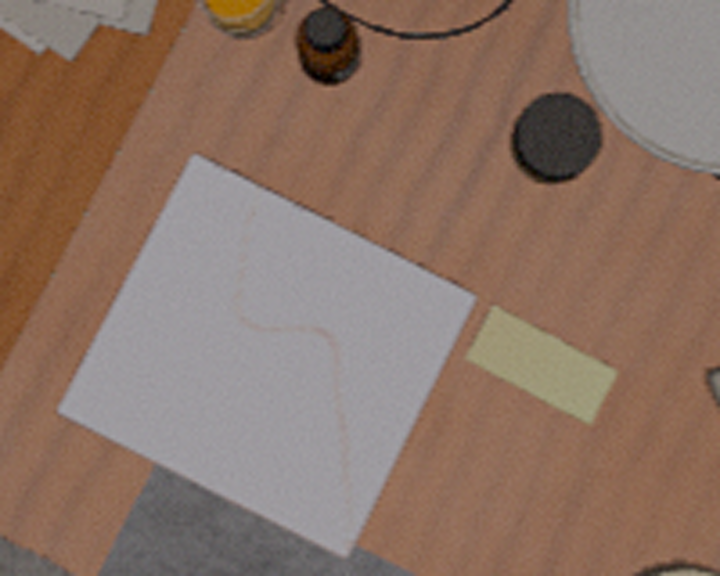

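View pics/z_scene.png

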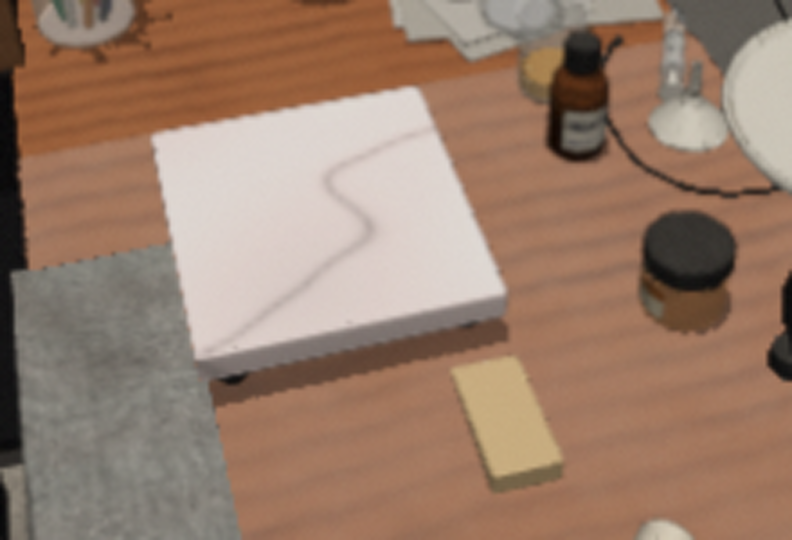

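The wedge lies at top-view ≈(351,241), with its thin end facing the slab and its thick end lower right, squarely aligned. Now I'll measure the corners.

```bash
python3 - <<'E'
from h import *
def quad(n,seed,sc,tol):
    im=cv2.imread(f"pics/{n}0.png");lab=cv2.cvtColor(cv2.bilateralFilter(im,5,20,3),cv2.COLOR_BGR2LAB).astype(int)
    ref=np.median(lab[seed[1]-3:seed[1]+4,seed[0]-3:seed[0]+4].reshape(-1,3),0)
    m=(np.abs(lab-ref)<tol).all(2).astype(np.uint8)
    m=cv2.morphologyEx(m,cv2.MORPH_CLOSE,np.ones((5,5)))
    m=cv2.morphologyEx(m,cv2.MORPH_OPEN,np.ones((3,3)))
    _,l=cv2.connectedComponents(m);m=(l==l[seed[1],seed[0]]).astype(np.uint8)
    c=max(cv2.findContours(m,cv2.RETR_EXTERNAL,cv2.CHAIN_APPROX_NONE)[0],key=len)
    # fit lines to the four sides starting from minAreaRect/approx corners
    a=cv2.approxPolyN(c,4,ensure_convex=True).reshape(-1,2).astype(float) if hasattr(cv2,'approxPolyN') else cv2.boxPoints(cv2.minAreaRect(c))
    pts=c.reshape(-1,2).astype(float);L=[]
    for i in range(4):
        p,q=a[i],a[(i+1)%4];d=(q-p);ln=np.hypot(*d);d/=ln
        t=(pts-p)@d;e=(pts-p)@np.array([-d[1],d[0]])
        s=pts[(t>.12*ln)&(t<.88*ln)&(abs(e)<3.5)]
        vx,vy,x,y=cv2.fitLine(s.astype(np.float32),cv2.DIST_HUBER,0,.01,.01).ravel()
        nn=np.array([-vy,vx]);cen=pts.mean(0);o=np.array([x,y]);
        if nn@(o-cen)<0: nn=-nn
        L.append((nn,nn@o+.3))
    C=[np.linalg.solve([L[i-1][0],L[i][0]],[L[i-1][1],L[i][1]]) for i in range(4)]
    return np.array(C),m.sum()
for n,ss,sw,tw in(("top",(280,230),(351,241),(30,9,14)),("scene",(250,200),(320,265),(22,9,14))):
    C,A=quad(n,ss,1,(25,10,10));W=np.array([onz(n,c,.042) for c in C])
    print(n,"slab",C.round(1).tolist(),W[:,:2].round(4).tolist(),[round(np.linalg.norm(W[i]-W[i-1]),4) for i in range(4)],W.mean(0).round(4))
    C,A=quad(n,sw,1,tw)
    print(n,"wedge",C.round(1).tolist(),A)
    print([onz(n,c,.0015)[:2].round(4).tolist() for c in C],[onz(n,c,.016)[:2].round(4).tolist() for c in C])
E
```

```text
top slab [[331.70001220703125, 221.8000030517578], [296.1000061035156, 294.79998779296875], [215.1999969482422, 253.6999969482422], [253.10000610351562, 182.1999969482422]] [[0.4356, -0.2563], [0.2775, -0.1761], [0.3684, 0.0006], [0.526, -0.0806]] [np.float64(0.1976), np.float64(0.1773), np.float64(0.1988), np.float64(0.1773)] [ 0.4019 -0.1281  0.042 ]
top wedge [[371.5, 242.60000610351562], [363.79998779296875, 257.3999938964844], [328.79998779296875, 239.5], [336.5, 224.60000610351562]] 666
[[0.3873, -0.3517], [0.3534, -0.333], [0.3954, -0.2518], [0.4299, -0.2702]] [[0.3878, -0.3492], [0.3544, -0.3307], [0.3958, -0.2508], [0.4297, -0.269]]
scene slab [[319.8999938964844, 230.6999969482422], [234.10000610351562, 249.1999969482422], [221.8000030517578, 187.60000610351562], [295.0, 173.89999389648438]] [[0.4364, -0.2542], [0.279, -0.1728], [0.3683, 0.0008], [0.5259, -0.0786]] [np.float64(0.1971), np.float64(0.1772), np.float64(0.1953), np.float64(0.1764)] [ 0.4024 -0.1262  0.042 ]
scene wedge [[335.5, 277.1000061035156], [317.29998779296875, 282.1000061035156], [305.0, 252.0], [322.6000061035156, 248.10000610351562]] 594
[[0.3972, -0.3382], [0.3631, -0.3218], [0.3982, -0.2495], [0.4323, -0.2675]] [[0.3889, -0.3451], [0.3556, -0.3291], [0.3899, -0.2585], [0.4231, -0.2761]]
```

```bash
python3 - <<'E'
from h import *
def tri(a,b):
    o1,d1=ray("top",a);o2,d2=ray("scene",b)
    A=np.stack([d1,-d2],1);t=np.linalg.lstsq(A,o2-o1,rcond=None)[0]
    p,q=o1+t[0]*d1,o2+t[1]*d2;return ((p+q)/2).round(3),np.linalg.norm(p-q).round(4)
print('pan',tri((402,144),(427,185)),'pan2',tri((513,193),(511,279)))
print('scissors',tri((103,232),(190,105)),'pot lid',tri((354,177),(371,218)),'cap',tri((291,146),(342,163)))
for z in(0,.15):print(onz("top",(75,225),z),onz("top",(133,225),z))
print('wedge/slab check corners', proj("top",(.4278,-.2301,.042)),proj("scene",(.4278,-.2301,.042)))
print('pestle',onz("top",(424,300),.03),onz("top",(404,243),.03))
E
```

```text
pan (array([ 0.586, -0.389,  0.161]), np.float64(0.0004)) pan2 (array([ 0.487, -0.604,  0.166]), np.float64(0.0006))
scissors (array([0.418, 0.179, 0.168]), np.float64(0.0012)) pot lid (array([ 0.536, -0.308,  0.049]), np.float64(0.0003)) cap (array([ 0.598, -0.166,  0.086]), np.float64(0.003))
[0.43507965 0.32528095 0.        ] [0.43365315 0.19715207 0.        ]
[0.4320796  0.23928223 0.15      ] [0.43088923 0.13236241 0.15      ]
wedge/slab check corners (np.float64(320.09301218435843), np.float64(225.44199907679564)) (np.float64(308.85434642909087), np.float64(226.685925524112))
pestle [ 0.25992736 -0.46161219  0.03      ] [ 0.38657054 -0.42096759  0.03      ]
```

Call:
apply_moves(increments=[0,0,-5,0.02,-0.03,0.03,0,0,0,-12,0.05,-0.08,0.06,0.3,0,0,-20,0.09,-0.13,0.07,0.81,0,0,-28,0.13,-0.18,0.07,0.81,0,0,-36,0.16,-0.23,0.07,0.81])

```text
clock: 0.72
ee_pos: [0.4182, 0.3667, 0.3013]
ee_rot: [-3.032, -0.821, -0.001]
wrist_force: [0.5, 0.1, -1.7]
gripper_width: 0.0083
```

Call:
apply_moves(increments=[0,0,-8,0.03,-0.06,0,0.81,0,0,-16,0.06,-0.12,0,0.81,0,0,-24,0.08,-0.18,0,0.81,0,0,-30,0.09,-0.24,0,0.81,0,0,-36,0.1,-0.3,0,0.81])

```text
clock: 1.35
ee_pos: [0.516, 0.0728, 0.301]
ee_rot: [3.138, -0.154, -0.0]
wrist_force: [1.4, 0.2, 0.8]
gripper_width: 0.0082
```

```bash
python3 -c "
from h import *
print(arm.read_state()['joints'])"
```

```text
[-0.71143934  0.13043577  0.54590053  1.75345575 -0.07055391  1.27731583
 -0.24677486]
```

Call:
apply_moves(increments=[0,0,-5,-0.01,-0.06,0,0.81,0,0,-10,-0.02,-0.12,0,0.81,0,0,-15,-0.04,-0.18,0,0.81,0,0,-20,-0.06,-0.24,0,0.81,0,0,-22,-0.08,-0.3,0,0.81])

```text
clock: 1.98
ee_pos: [0.4356, -0.2246, 0.3012]
ee_rot: [-3.051, 0.746, -0.001]
wrist_force: [0.8, -1.2, -0.5]
gripper_width: 0.008
```

```bash
python3 -c "
from h import *
s=arm.read_state()
print(s['joints'],s['ee_pos'],s['ee_rot'])"
```

```text
[-0.38743295  0.07089105  0.82659052  1.82220613 -0.05539677  1.27149407
 -0.0252769 ] [ 0.43563303 -0.22461825  0.30122389] [-3.05101423e+00  7.45852704e-01 -6.49296976e-04]
```

Call:
apply_moves(increments=[0,0,0,-0.03,-0.05,0,0.81,0,0,0,-0.06,-0.1,-0.02,0.81,0,0,0,-0.076,-0.137,-0.07,0.81,0,0,0,-0.076,-0.137,-0.13,0.81,0,0,0,-0.076,-0.137,-0.19,0.81])

```text
clock: 2.6
ee_pos: [0.3604, -0.3605, 0.1095]
ee_rot: [3.051, -0.747, 0.001]
wrist_force: [1.1, -0.0, -1.1]
gripper_width: 0.0084
```

Call:
apply_moves(increments=[0,0,0,0,0,-0.05,0.81,0,0,0,0,0,-0.08,0.81,0,0,0,0,0,-0.095,0.81,0,0,0,0,0,-0.104,0.81,0,0,0,0,0,-0.104,0.81])

```text
clock: 3.22
ee_pos: [0.3611, -0.3603, 0.0077]
ee_rot: [3.052, -0.744, 0.001]
wrist_force: [-0.6, 0.1, 0.1]
gripper_width: 0.0082
```

```bash
python3 - <<'E'
from h import *
s=arm.read_state();print(s['ee_pos'],s['ee_rot'],s['wrist_force'],s['joints'])
for n,(a,b,c,d) in (("top",(180,300,270,420)),("scene",(170,320,220,400))):
    im=arm.capture(n)[:,:,::-1];cv2.imwrite(f"pics/{n}1.png",im)
    cv2.imwrite(f"pics/z1_{n}.png",cv2.resize(im[a:b,c:d],None,fx=4,fy=4,interpolation=cv2.INTER_CUBIC)[:600])
E
```

```text
[ 0.36105494 -0.36031107  0.00769537] [ 3.05191358e+00 -7.44411654e-01  1.16950940e-03] [-0.58407888  0.06403829  0.09656524] [ 0.14633918  0.557647    0.69750165  2.07496331 -0.55678117  0.6991261
  0.73032202]
```

View pics/z1_top.png

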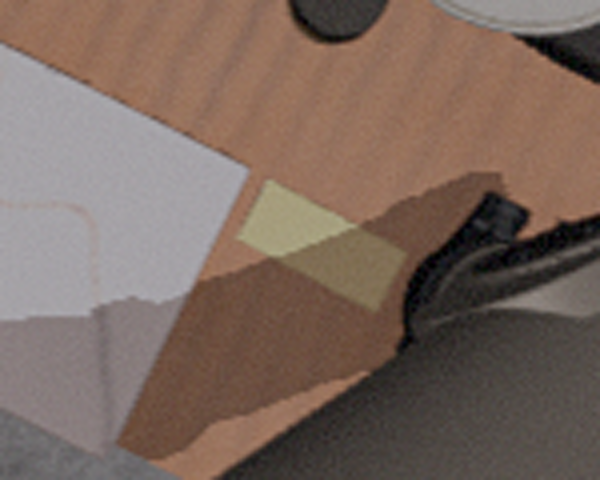

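View pics/z1_scene.png

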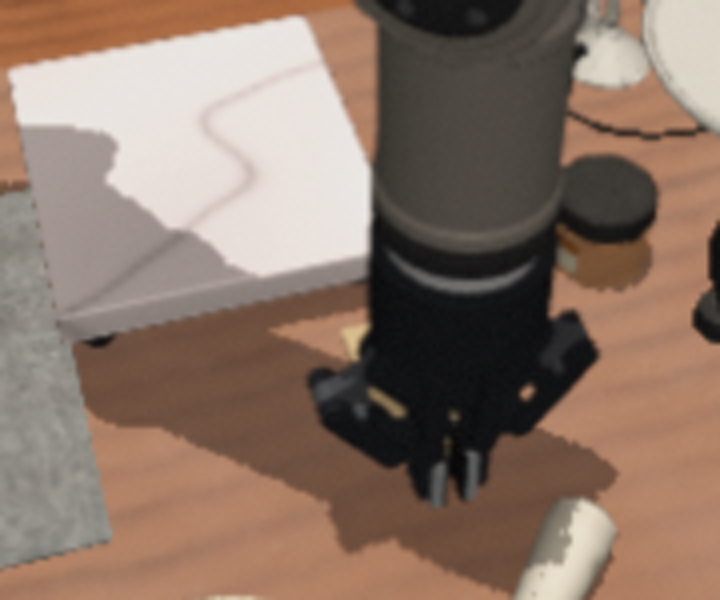

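The gripper stands about 13 mm behind the thick end, centred on the wedge axis: fingertips at ≈(455,480) in the scene crop, wedge at ≈(320,245) in the top crop. I start the push.

Call:
apply_moves(increments=[0,0,0,0.0025,0.0045,-0.001,0.81,0,0,0,0.005,0.009,-0.001,0.81,0,0,0,0.007,0.0135,-0.001,0.81,0,0,0,0.0092,0.018,-0.001,0.81,0,0,0,0.0115,0.022,-0.001,0.81])

```text
clock: 3.95
ee_pos: [0.3724, -0.3379, 0.0064]
ee_rot: [3.052, -0.744, 0.0]
wrist_force: [0.1, -1.2, 0.7]
gripper_width: 0.0081
```

```bash
python3 - <<'E'
from h import *
s=arm.read_state();print(s['ee_pos'],s['wrist_force'],s['ft_torque'])
im=arm.capture("top")[:,:,::-1];cv2.imwrite("pics/z2_top.png",cv2.resize(im[180:300,270:420],None,fx=4,fy=4,interpolation=cv2.INTER_CUBIC))
E
```

```text
[ 0.37235047 -0.33789147  0.0064255 ] [ 0.08338261 -1.16665406  0.69985244] [-0.19336463  0.07243475  0.05289496]
```

View pics/z2_top.png

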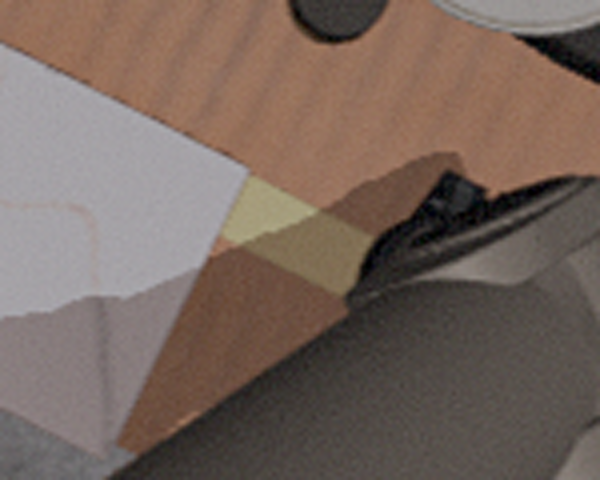

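The wedge has moved about 12 mm and stays square, with its tip just going under the slab edge (≈(235,205) in the crop). Continuing.

Call:
apply_moves(increments=[0,0,0,0.0018,0.0036,0,0.81,0,0,0,0.0037,0.0071,0,0.81,0,0,0,0.0055,0.0107,0,0.81,0,0,0,0.0074,0.0142,0,0.81,0,0,0,0.0092,0.0177,0,0.81])

```text
clock: 4.62
ee_pos: [0.3816, -0.3201, 0.0063]
ee_rot: [-3.052, 0.744, -0.0]
wrist_force: [-0.1, -0.4, -0.3]
gripper_width: 0.0077
```

```bash
python3 - <<'E'
from h import *
s=arm.read_state();print(s['ee_pos'],s['wrist_force'],s['ft_torque'])
im=arm.capture("top")[:,:,::-1];cv2.imwrite("pics/z3_top.png",cv2.resize(im[180:300,270:420],None,fx=4,fy=4,interpolation=cv2.INTER_CUBIC))
E
```

```text
[ 0.38157271 -0.32009983  0.00633157] [-0.14691846 -0.4061616  -0.34062065] [-0.14515356  0.06239682  0.00204927]
```

View pics/z3_top.png

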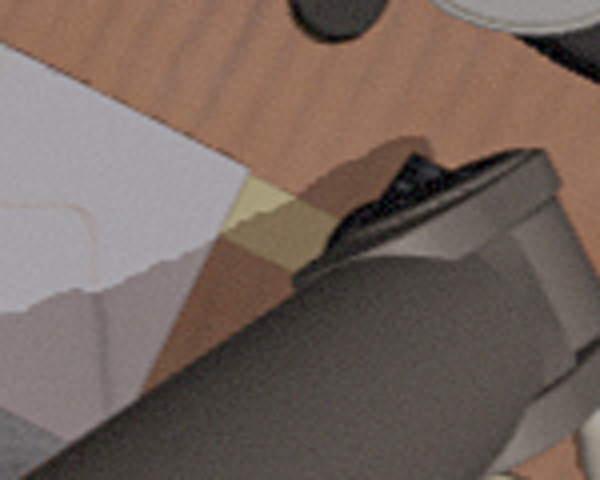

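Still straight, and no load yet. Smaller steps from here, watching the force.

Call:
apply_moves(increments=[0,0,0,0.0007,0.0014,0,0.81,0,0,0,0.0015,0.0028,0,0.81,0,0,0,0.0022,0.0043,0,0.81,0,0,0,0.003,0.0057,0,0.81,0,0,0,0.0037,0.0071,0,0.81])

```text
clock: 5.3
ee_pos: [0.3851, -0.3132, 0.0063]
ee_rot: [3.052, -0.745, 0.0]
wrist_force: [-0.2, -0.2, -0.3]
gripper_width: 0.0082
```

Call:
apply_moves(increments=[0,0,0,0.0005,0.0009,0,0.81,0,0,0,0.0009,0.0018,0,0.81,0,0,0,0.0014,0.0027,0,0.81,0,0,0,0.0018,0.0035,0,0.81,0,0,0,0.0018,0.0035,0,0.81])

```text
clock: 5.92
ee_pos: [0.387, -0.3096, 0.0064]
ee_rot: [-3.052, 0.744, -0.0]
wrist_force: [0.1, -0.1, 0.2]
gripper_width: 0.0082
```

Call:
apply_moves(increments=[0,0,0,0.0005,0.0009,0,0.81,0,0,0,0.0009,0.0018,0,0.81,0,0,0,0.0014,0.0027,0,0.81,0,0,0,0.0018,0.0035,0,0.81])

```text
clock: 6.42
ee_pos: [0.3882, -0.3075, 0.0065]
ee_rot: [3.05, -0.745, 0.001]
wrist_force: [-1.4, -4.2, -0.0]
gripper_width: 0.0083
```

Call:
apply_moves(increments=[0,0,0,0.0005,0.0009,0,0.81,0,0,0,0.0009,0.0018,0,0.81,0,0,0,0.0014,0.0027,0,0.81])

```text
clock: 6.8
ee_pos: [0.3887, -0.3069, 0.0067]
ee_rot: [3.046, -0.746, 0.001]
wrist_force: [-4.6, -9.7, 0.2]
gripper_width: 0.0083
```

Call:
apply_moves(increments=[0,0,0,0.0005,0.0009,0,0.81,0,0,0,0.0009,0.0018,0,0.81,0,0,0,0.0014,0.0027,0,0.81])

```text
clock: 7.18
ee_pos: [0.3899, -0.3053, 0.0069]
ee_rot: [3.044, -0.747, 0.002]
wrist_force: [-4.5, -9.1, 0.3]
gripper_width: 0.0084
```

I batched three steps without reading the force between them. It reached about 10.5 N, over the 3 to 5 N wanted. I'm backing off now and checking whether the slab moved.

Call:
apply_moves(increments=[0,0,0,-0.002,-0.004,0,0.81,0,0,0,-0.007,-0.014,0,0.81,0,0,0,-0.014,-0.027,0.02,0.81,0,0,0,-0.014,-0.027,0.08,0.81,0,0,0,-0.02,-0.067,0.14,0.81])

```text
clock: 7.8
ee_pos: [0.3733, -0.3598, 0.1391]
ee_rot: [-3.05, 0.736, 0.002]
wrist_force: [1.5, -0.9, -0.3]
gripper_width: 0.0079
```

Call:
apply_moves(increments=[0,0,0,0,-0.06,0.02,0.81,0,0,0,0,-0.11,0.03,0.81])

```text
clock: 8.05
ee_pos: [0.3735, -0.4741, 0.1701]
ee_rot: [-3.053, 0.742, -0.005]
wrist_force: [-0.4, -0.2, 0.6]
gripper_width: 0.0078
```

```bash
python3 - <<'E'
from h import *
for n,(a,b,c,d) in (("top",(140,300,200,400)),("scene",(150,300,180,380))):
    im=arm.capture(n)[:,:,::-1];cv2.imwrite(f"pics/{n}4.png",im)
    cv2.imwrite(f"pics/z4_{n}.png",cv2.resize(im[a:b,c:d],None,fx=3.6,fy=3.6,interpolation=cv2.INTER_CUBIC))
E
```

```text
(no output)
```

View pics/z4_top.png

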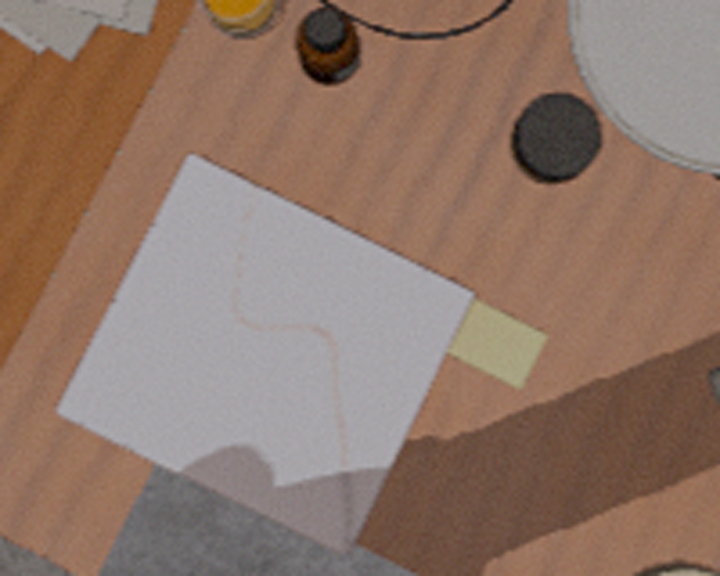

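View pics/z4_scene.png

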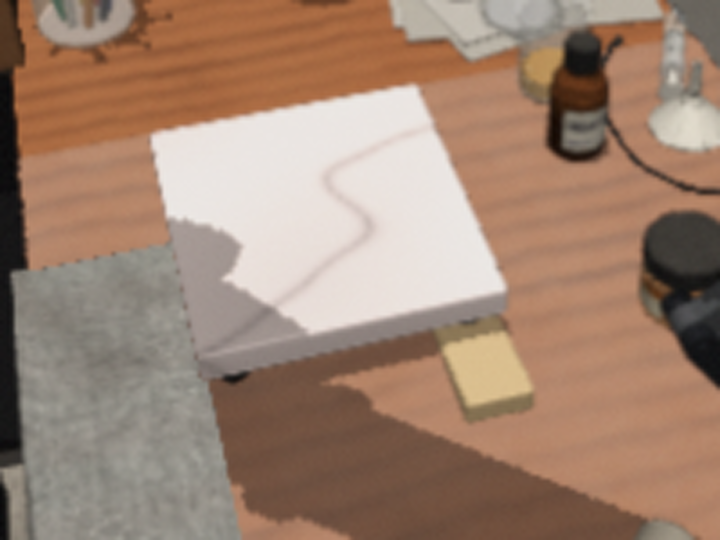

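```bash
cat > edge.py <<'E'
from h import *
def edgepts(img,a,b,f0,f1,w=5,bright_in=True):
    g=cv2.GaussianBlur(cv2.cvtColor(img,cv2.COLOR_BGR2LAB)[:,:,2].astype(np.float32)*0+img[:,:,0].astype(np.float32),(0,0),.7)
    a=np.array(a,float);b=np.array(b,float);d=(b-a)/np.hypot(*(b-a));n=np.array([-d[1],d[0]]);o=[]
    ts=np.linspace(f0,f1,60);ss=np.arange(-w,w+.01,.1)
    P=np.array([[a+(b-a)*t+n*s for s in ss] for t in ts]).astype(np.float32)
    prof=cv2.remap(g,P[...,0],P[...,1],cv2.INTER_LINEAR)
    gr=np.abs(np.gradient(cv2.GaussianBlur(prof,(0,0),3),axis=1));gr[gr<gr.max(1,keepdims=True)*.5]=0
    c=(gr*ss).sum(1)/gr.sum(1)
    k=np.abs(c-np.median(c))<1
    return np.polyfit(ts[k],c[k],1),c[k].std()
if __name__=="__main__":
    import sys
    T=[(331.2,221.8),(297,293),(217,254.5),(253.5,183)]
    S=[(319.5,230.2),(234.5,248.5),(222,188),(295,175)]
    for n,Q in (("top",T),("scene",S)):
        for i,(f0,f1) in enumerate([(.05,.6),(.25,.75),(.1,.9),(.1,.9)]):
            r=[]
            for k in sys.argv[1:]:
                p,s=edgepts(cv2.imread(f"pics/{n}{k}.png"),Q[i],Q[(i+1)%4],f0,f1)
                r.append((np.polyval(p,.1).round(2),np.polyval(p,.5).round(2),np.polyval(p,.9).round(2),s.round(2)))
            print(n,i,*r)
E
python3 edge.py 0 4
python3 - <<'E'
from h import *
o=onz("top",(331,221.8),.042)
for dv in((.002*.456,.002*.89,0),(0,0,.001)):
    for n in("top","scene"): print(n,np.array(proj(n,o+dv))-proj(n,o))
E
```

```text
top 0 (np.float64(-0.71), np.float64(-0.26), np.float64(0.19), np.float64(0.18)) (np.float64(0.44), np.float64(0.18), np.float64(-0.08), np.float64(0.12))
top 1 (np.float64(-1.88), np.float64(-1.22), np.float64(-0.56), np.float64(0.25)) (np.float64(-0.55), np.float64(-0.84), np.float64(-1.13), np.float64(0.15))
top 2 (np.float64(-1.85), np.float64(-1.38), np.float64(-0.92), np.float64(0.27)) (np.float64(-2.19), np.float64(-2.0), np.float64(-1.81), np.float64(0.12))
top 3 (np.float64(-0.69), np.float64(-0.57), np.float64(-0.45), np.float64(0.09)) (np.float64(-0.4), np.float64(-0.6), np.float64(-0.8), np.float64(0.13))
scene 0 (np.float64(-1.18), np.float64(-1.24), np.float64(-1.3), np.float64(0.03)) (np.float64(-0.45), np.float64(-0.73), np.float64(-1.0), np.float64(0.11))
scene 1 (np.float64(-0.68), np.float64(-0.63), np.float64(-0.58), np.float64(0.04)) (np.float64(0.79), np.float64(-0.18), np.float64(-1.16), np.float64(0.39))
scene 2 (np.float64(-1.53), np.float64(-1.59), np.float64(-1.66), np.float64(0.04)) (np.float64(-1.74), np.float64(-1.96), np.float64(-2.18), np.float64(0.13))
scene 3 (np.float64(-1.07), np.float64(-0.88), np.float64(-0.7), np.float64(0.11)) (np.float64(-0.9), np.float64(-0.98), np.float64(-1.06), np.float64(0.06))
top [-0.79841845 -0.40159929]
scene [-0.29427655 -0.67529881]
top [ 0.03103796 -0.01000095]
scene [ 0.00907641 -0.33300894]
```

The top-view edge fit shows the short corner moved about 2 mm inward and the slab turned under 1°. The bystanders look unmoved. Now a press test at the corner.

Call:
apply_moves(increments=[0,0,0,0.01,0.05,0,1,0,0,0,0.023,0.1,0,1,0,0,0,0.035,0.15,-0.01,1,0,0,0,0.047,0.2,-0.03,1,0,0,0,0.055,0.246,-0.06,1])

```text
clock: 8.78
ee_pos: [0.4283, -0.2235, 0.1079]
ee_rot: [-3.051, 0.741, -0.002]
wrist_force: [0.8, -0.3, -0.3]
gripper_width: -0.0004
```

Call:
apply_moves(increments=[0,0,0,0,0,-0.03,1,0,0,0,0,0,-0.05,1,0,0,0,0,0,-0.06,1,0,0,0,0,0,-0.06,1])

```text
clock: 9.28
ee_pos: [0.4268, -0.226, 0.0478]
ee_rot: [-3.052, 0.745, 0.002]
wrist_force: [0.1, -0.2, 0.4]
gripper_width: 0.0
```

Call:
apply_moves(increments=[0,0,0,0.002,-0.0025,-0.002,1,0,0,0,0.002,-0.0025,-0.0045,1,0,0,0,0.002,-0.0025,-0.0055,1,0,0,0,0.002,-0.0025,-0.006,1])

```text
clock: 9.78
ee_pos: [0.4294, -0.2289, 0.0422]
ee_rot: [-3.052, 0.745, -0.0]
wrist_force: [-0.2, -0.2, 0.1]
gripper_width: -0.0002
```

Call:
apply_moves(increments=[0,0,0,0,0,-0.0005,1,0,0,0,0,0,-0.001,1])

```text
clock: 10.02
ee_pos: [0.4294, -0.229, 0.0419]
ee_rot: [-3.051, 0.745, -0.0]
wrist_force: [-2.1, 2.0, 13.4]
gripper_width: -0.0001
```

Call:
apply_moves(increments=[0,0,0,0,0,0,1,0,0,0,0,0,0,1])

```text
clock: 10.28
ee_pos: [0.4294, -0.229, 0.042]
ee_rot: [-3.051, 0.745, -0.0]
wrist_force: [-2.0, 1.9, 9.6]
gripper_width: 0.0002
```

```bash
python3 - <<'E'
from h import *
s=arm.read_state();print(s['ee_pos'],s['wrist_force'],s['ft_torque'])
for n,(a,b,c,d) in (("top",(140,300,200,400)),("scene",(150,300,180,380))):
    im=arm.capture(n)[:,:,::-1];cv2.imwrite(f"pics/{n}5.png",im)
    cv2.imwrite(f"pics/z5_{n}.png",cv2.resize(im[a:b,c:d],None,fx=3.6,fy=3.6,interpolation=cv2.INTER_CUBIC))
E
```

```text
[ 0.42941846 -0.22895624  0.04198227] [-2.03769404  1.87268697  9.63598838] [2.86254857e-01 5.40782327e-01 5.62606950e-05]
```

View pics/z5_top.png

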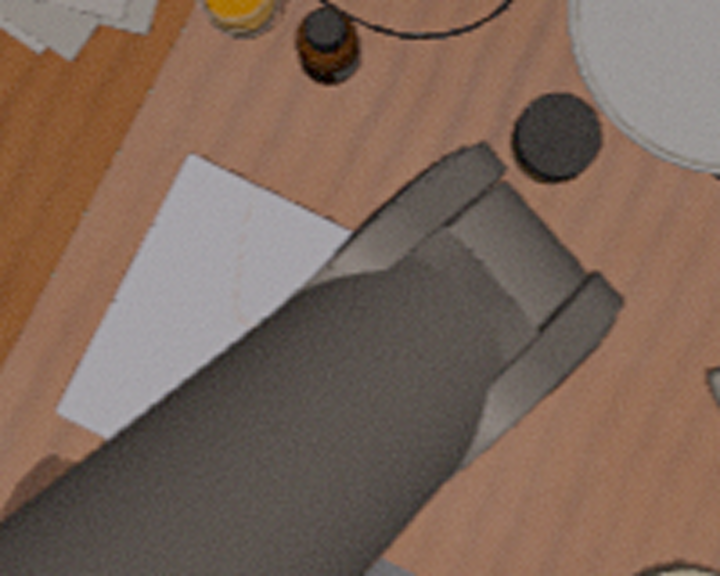

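View pics/z5_scene.png

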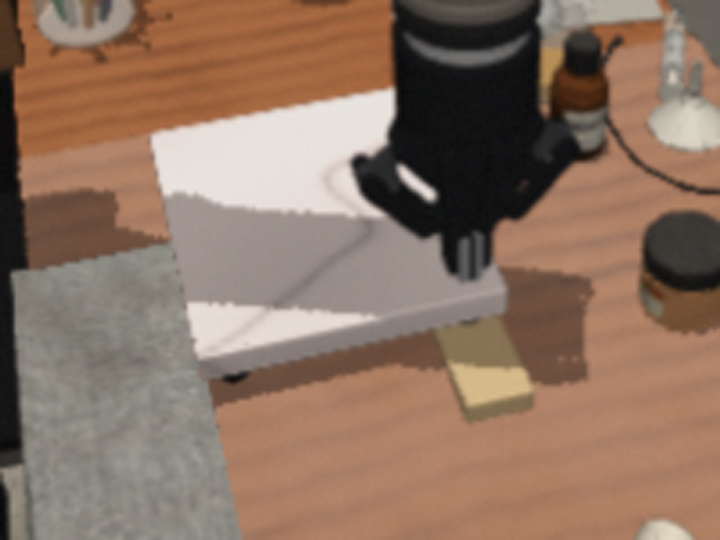

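The fingertips are on the short corner (≈(468,270) in the scene crop), and the wedge's thick end is where I left it (≈(500,410)). Next I hold for a moment to check that the press is steady.

Call:
apply_moves(increments=[0,0,0,0,0,-0.0002,1,0,0,0,0,0,-0.0002,1,0,0,0,0,0,-0.0002,1,0,0,0,0,0,-0.0002,1,0,0,0,0,0,-0.0002,1])

```text
clock: 11.0
ee_pos: [0.4294, -0.2289, 0.0419]
ee_rot: [-3.051, 0.745, -0.0]
wrist_force: [-2.4, 2.0, 11.7]
gripper_width: 0.0002
```

Call:
apply_moves(increments=[0,0,0,0,0,0,1,0,0,0,0,0,0,1,0,0,0,0,0,0,1,0,0,0,0,0,0,1,0,0,0,0,0,0,1])

```text
clock: 11.62
ee_pos: [0.4294, -0.229, 0.0419]
ee_rot: [-3.051, 0.745, -0.0]
wrist_force: [-2.0, 0.9, 11.0]
gripper_width: 0.0002
```

Steady at 11 N, with the height constant at 41.9 mm. Handing in.

```bash
python3 -c "
from rig import arm
print(arm.hand_in())"
```

```text
the job is handed in; nothing more can be done
None
```

I pushed the wedge under the short foot until it was snug, and handed the job in at about 11.6 s while still pressing on the corner. One thing did not go as planned: I pushed too hard at the end and the slab shifted slightly.

- **Press test:** the fingertips pressed the short corner at a steady 11 N. The corner stayed at 41.9 mm, about 0.3 mm below where the fingertip last read no force. That is under the 1 mm limit, and the wedge did not move.
- **Overshoot:** the wedge was already snug at about 4.4 N, but I had queued two more push steps without reading the force in between. It rose to about 10.5 N, just over the "about 10 N" that shoves the slab. Comparing top-view edges before and after, the short corner moved about 2 to 2.5 mm and the slab turned a little under 1°. I left it there, because nudging it back could have undone the fit.
- **Other checks:** in the pictures the wedge stayed flat and straight. The bottle and pot looked unmoved, and so did the visible part of the beaker, judged by eye. I did not measure the slab's level beyond the height of that one corner.

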